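Shift the glaze-jar carriage one hole along its indexed rail

ROBOT

A 7-joint arm with a two-finger parallel gripper is mounted at the origin on the work surface. World frame = base frame: x ahead of the robot, y to its left, z up, the work surface at z = 0. Lengths are in m, angles in rad, forces in N, time in s.
With the tool pointing down it reaches from about 0.425 to 0.925 m from the base axis. Payload 6.8 kg.
Tool frame: the origin (TCP) lies midway between the tips of the shut fingers; the grasp point (between the pads) lies 19 mm behind it; z points along the fingers, y is the direction in which the jaws open and shut (so a half turn about z gives the same grasp; the last joint's range is limited). The gripper opens to 85 mm and grips with 20 to 120 N. Pads are 22 mm wide; open, the fingers measure 114 mm over their backs; the gripper's body (76 mm by 85 mm) begins 54 mm behind the grasp point. The pads swing forward as they close: fully open they stand 13 mm farther back than shut.
Start: joints at [-1.269, 0.477, 0.022, 1.555, -0.011, 1.109, -0.083], TCP at [0.269, 0.619, 0.231] pointing down, gripper open.
Joint ranges: [-2.96, 2.96], [-0.34, 2.1], [-1.41, 1.46], [0.24, 2.44], [-1.37, 4.51], [0.17, 1.92], [-2.96, 2.96]. Speed limits (rad/s): [2.39, 2.39, 3.14, 3.14, 3.14, 3.14, 3.14].

INTERFACE

Orientations are given as a rotation vector (axis times angle).
In Python, from bench import r gives the robot as it stands. The module is installed in compiled form; this text tells all that it offers.
- The arm moves only by the tool play_rows, never from a script. Its argument "plan" is a list of rows, each a list of 7 numbers: the shift along the world's x, y, z in mm, then the turn, a rotation vector about the world's x, y, z in rad, then the finger opening in mm, from 0 to 85.4. A call has 1 to 12 rows; each row is the pose to reach, as a shift and turn from the pose commanded when the call began; what a row does not reach only later rows make up. A row lasts 1/10 s, in which the tool goes at most 50 mm and 8.59 degrees, less where a joint would pass 70% of its speed; a pose out of reach is approached as far as the arm can. A call with a gripper value outside its range is refused whole. The fingers move at their own pace and stop on an object; "grip_force" is the grip in N (left out, the last holds). Time passes only in rows, so rows that repeat a pose let the fingers close. It gives the time, the measured TCP pose, the force and the opening at its end, in the units of the state.
- r.get_obs(): the state, without advancing time (a new reading comes with each control period).
- r.grab_frame(name): name is "scene" or "top"; returns a dict with "color" (400x640x3 uint8, blue, green, red), "z_map" (400x640 float32, m along the optical axis (not along the pixel's ray), 0 where there is no reading), "camera_matrix" (3x3 intrinsics, pixels), "k1" (the pictures are not rectified: a ray, as slopes to the right and down, at radius r is drawn at 1 + k1 r^2 times it, then the intrinsics apply), "R" (3x3) and "t" (3): a world point X has camera coordinates R X + t. Camera axes: x right, y down, z forward; pixel columns grow to the right and rows downward; lengths in m; the calibration is good to about 2 mm. A picture is of the moment at which its call begins.
- r.hand_in(): hands the job in, once; it reports no verdict.
The state is a dict: "clock": time; "joints": joint angles; "qvel": joint speeds; "tau": joint torques, N m; "tcp_pos": TCP position; "orientation": TCP orientation; "contact_force": force on the tool from outside, world axes, zero at the start; "moment": the same for the moment, N m; "grip_width": finger opening in m.
Only numpy, scipy, OpenCV 4.12 (cv2) and the standard library are available. Lean on these libraries where they do the work, as an engineer would, in place of code of your own. Each camera call takes 0.05 s, during which the arm holds its last target.

TASK

The glaze jar rides on a carriage on the indexed rail: first screw its cap fully shut (clockwise, until the bar on the cap lies along the rail), then pull up the carriage's spring lock plunger, slide the carriage to the very next hole towards the bowl, and let the plunger drop fully home in that hole. Finish while still holding the plunger's knob in the gripper with the pin fully home, and do not move the other things on the table.

Things in the scene. Friction and masses are not known exactly. Their poses are not given: they have to be found in the camera images.
- rail: fixed rail: square aluminium tube 30 x 30 mm, 430 mm long along its y axis, on two dark posts 200 mm either side of the middle; origin on the table under the tube's middle; x points across it away from the robot. Tube top at z = 120 mm, with five 12 mm holes at y = -90, -45, 0, 45, 90 mm.
- carriage (a joint): position in m of the grey carriage along the rail's y; starts at 0, locked in the middle hole; stops at -0.1 and 0.1; slides with 1.5 N friction. Its sleeve on the tube (44 mm across, 66 mm along, top at z = 128 mm) bears the plunger; an arm carries the white glaze jar (diameter 68 mm), its axis 100 mm to the robot's side of the plunger's (rail x = -100 mm).
- plunger (a joint): lift in m of the lock plunger: 0 = pin fully home in a hole, 0.02 = upper stop. The round-tipped 10 mm pin stands 13 mm deep, so the carriage is free only while it is lifted more than 0.013; lowered within about 3 mm of a hole's centre it slips in, elsewhere it rides on the tube. A spring pushes it down, 5 N at 0 to 9 N at 0.02.
- knob_center (a point): centre of the plunger's knob, an upright black ribbed cylinder, diameter 26 mm, height 26 mm (z = 158 to 184 mm when home, this point at 171 mm), above an 18 mm wide boss (top at z = 150 mm) on the sleeve. Pulled straight up. Axes as the rail's.
- cap (a joint): angle in rad by which the jar's screw cap is open: 0 = fully shut (hard stop), opened counter-clockwise seen from above, at most 1.4. Close by turning clockwise seen from above. Turns with about 0.06 N m friction, stays where left, and does not rise or come off.
- cap_bar (a point): centre of the grip bar on the grey jar cap, on the jar's axis, 156 mm above the table: bar 14 mm wide (its x), 60 mm long (its y), 32 mm high (z = 140 to 172 mm) on a round cap of diameter 72 mm. At cap joint 0 the bar lies parallel to the rail.
- bowl: open terracotta bowl, rim diameter 110 mm, 60 mm tall, origin at the centre of its underside; loose; stands in front of (robot side of) one end of the rail. The carriage has to go towards this end. Not to be moved.
- vase: terracotta vase with a narrow neck, greatest diameter 84 mm, 125 mm tall, origin at the centre of its underside; loose; stands in front of the other end of the rail. Not to be moved.
- mug: white mug, diameter 72 mm, 80 mm tall, origin under its centre; loose bystander beyond the rail. Not to be moved.
- stain_jar: small closed white jar with black lid, diameter 56 mm, 75 mm tall, origin under its centre; loose bystander beyond the rail. Not to be moved.
- rib: flat wooden throwing rib 50 x 100 x 7 mm lying on the table beneath the rail, origin under its centre; loose bystander. Not to be moved.
- brush: brush about 200 mm long lying on the table to the robot's right, origin under its centre; loose bystander. Not to be moved.

How it is judged:
On the way, in this order (a step that is already met when the one before it is completed fails the run):
1. the jar's cap is screwed shut while the carriage is still locked in its first hole (value of joint cap below 0.1 rad and value of joint plunger below 0.003 m and value of joint carriage between -0.006 and 0.006 m), for 0.2 s.
2. the plunger is pulled up clear of the hole by the gripper, the cap still shut (value of joint plunger above 0.0125 m and value of joint cap below 0.1 rad and contact force between the fingers and plunger above 1 N), for 0.1 s.
At the end, for the whole second after the job is handed in: Carriage at rest at the first hole from the middle on the bowl's side (within 4 mm), plunger within 2.5 mm of home, cap within 0.1 rad of shut, the knob still between the finger pads (within 28 mm of the grasp point, over 2 N of contact), bowl and vase standing on the table (((y of bowl in the frame of rail above 0 m and value of joint carriage between 0.041 and 0.049 m) or (y of bowl in the frame of rail below 0 m and value of joint carriage between -0.049 and -0.041 m)) and value of joint plunger below 0.0025 m and value of joint cap below 0.1 rad and contact force between the fingers and plunger above 2 N and distance between the grasp point and knob_center below 0.028 m and velocity of joint carriage between -0.01 and 0.01 m/s and height (world z) of each of bowl, vase below 0.02 m); the arm keeps its last pose, push and grip.
It fails at once if one of the other things on the table (bowl, vase, mug, stain jar, rib, brush) is moved more than 25 mm (distance of any of bowl, vase, mug, stain_jar, rib, brush from where it was at the start of the episode above 0.025 m).
It also fails if it takes over 51 s, if anything falls off the work surface, if the arm or the gripper's body presses on something with over 40 N, if the wrist force passes 120 N, or if a joint passes its speed limit or range.

## Working session

There is one attempt and no reset: what is moved stays moved. The work goes in short steps, Python scripts to look and compute and a tool call to move; the robot and the scene stay as the last step left them, time stands still between calls to the robot, and variables do not carry over. Pictures are saved under pics/ and viewed, and the job is handed in when it is done.

Besides the shell and the picture viewer there is one more tool, called after "Request:" as name(argument=value, ...) on one line, values as JSON. play_rows: Moves the arm, as the interface text tells. Its arguments: {"type":"object","properties":{"plan":{"type":"array"},"grip_force":{"type":"number"}},"required":["plan"]}

```bash
mkdir -p pics; cat > h.py <<'E'
import numpy as np, cv2
from bench import r
def grab(n,save=None):
    f=r.grab_frame(n)
    if save: cv2.imwrite('pics/'+save,f['color'])
    return f
def world(f,u,v,z=None):
    K=f['camera_matrix']; k1=f['k1']
    d=np.array([(u-K[0,2])/K[0,0],(v-K[1,2])/K[1,1]])
    p=d.copy()
    for _ in range(20): p=d/(1+k1*(p@p))
    if z is None: z=f['z_map'][int(round(v)),int(round(u))]
    return f['R'].T@(np.array([p[0],p[1],1])*z-f['t'])
def cloud(f):
    K=f['camera_matrix']; k1=f['k1']
    v,u=np.mgrid[0:400,0:640]
    d=np.stack([(u-K[0,2])/K[0,0],(v-K[1,2])/K[1,1]],-1)
    p=d.copy()
    for _ in range(20): p=d/(1+k1*(p**2).sum(-1,keepdims=True))
    z=f['z_map'][...,None]
    X=np.concatenate([p*z,z],-1)
    return (X-f['t'])@f['R']
E
python3 - <<'E'
from h import *
for n in('scene','top'):
    f=grab(n,n+'1.png'); np.savez('%s1.npz'%n,**f); print(n,f['camera_matrix'],f['k1'],-f['R'].T@f['t'],f['R'])
print(r.get_obs())
E
```

```text
scene [[511.5063199    0.         322.22585734]
 [  0.         511.5063199  206.84388055]
 [  0.           0.           1.        ]] -0.06986341101831456 [1.23112327 0.00331346 1.29036798] [[-0.1117921   0.99365973 -0.01195266]
 [ 0.85513949  0.0900669  -0.51051387]
 [-0.50620053 -0.06729261 -0.85978644]]
top [[486.79806682   0.         325.96968335]
 [  0.         486.79806682 208.39537534]
 [  0.           0.           1.        ]] -0.011034072563277314 [ 0.38456621 -0.09342026  1.48228678] [[-0.00308214 -0.99996022  0.00837066]
 [-0.99167191  0.00197862 -0.12877463]
 [ 0.12875295 -0.00869785 -0.99163856]]
{'clock': 0.1, 'joints': array([-1.26910971,  0.47772038,  0.0223222 ,  1.55631371, -0.011522  ,
        1.10930045, -0.08309771]), 'qvel': array([-0.00062432, -0.00151553, -0.00096906, -0.00334072, -0.00067816,
        0.00110054,  0.00028643]), 'tau': array([ 4.43383513e-03, -5.97759426e+01,  1.61402073e+00, -2.81953311e+01,
        1.29599721e-02,  4.96071676e-03,  2.19864724e-06]), 'tcp_pos': array([0.26871457, 0.61864474, 0.23043697]), 'orientation': array([-6.39099709e-01, -3.07565109e+00,  2.50728136e-03]), 'contact_force': array([ 0.13870191, -0.43727978, -0.49885904]), 'moment': array([ 0.01372916, -0.0210135 , -0.02090147]), 'grip_width': 0.08535807207250122}
```

View pics/scene1.png

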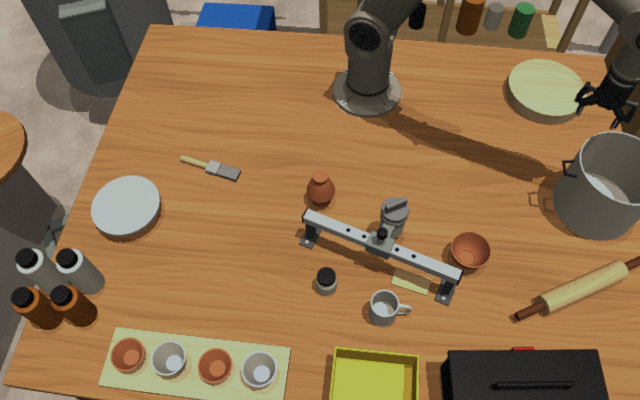

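View pics/top1.png

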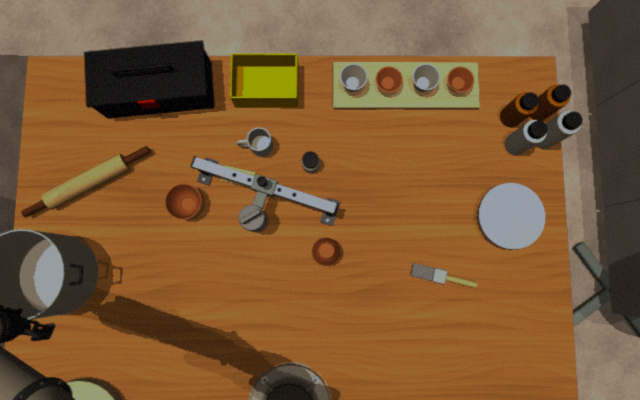

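The scene view shows the rail from (305,217) to (460,275), the knob at about (382,235), the cap at (394,209), the bowl at (469,252) and the vase at (320,188). In the top view the knob is at (263,183), the cap at (252,217), and the bowl at (184,202), which is the +y side. I'll measure from the depth maps next.

```bash
python3 - <<'E'
from h import *
for n,c in(('scene',(290,180,490,300)),('top',(180,130,350,270))):
    f=dict(np.load(n+'1.npz')); P=cloud(f)
    x0,y0,x1,y1=c
    cv2.imwrite('pics/%s1z.png'%n,cv2.resize(f['color'][y0:y1,x0:x1],None,fx=4,fy=4,interpolation=cv2.INTER_CUBIC))
    Q=P[y0:y1,x0:x1].reshape(-1,3); 
    C=f['color'][y0:y1,x0:x1].reshape(-1,3).astype(int)
    tube=Q[(abs(Q[:,2]-.12)<.006)&(C.min(1)>100)]
    m=(abs(Q[:,2]-.12)<.006)
    b=cv2.fitLine(Q[m][:,:2].astype(np.float32),cv2.DIST_HUBER,0,.01,.01).ravel(); print(n,'rail line',b,np.arctan2(b[1],b[0]),m.sum())
    k=(Q[:,2]>.176)&(Q[:,2]<.2); print('knob top',k.sum(),Q[k].mean(0),Q[k].min(0),Q[k].max(0))
    k=(Q[:,2]>.163)&(Q[:,2]<.178)
    # split by location
    kn=np.median(Q[(Q[:,2]>.176)&(Q[:,2]<.2)],0)
    k&=np.hypot(*(Q[:,:2]-kn[:2]).T)>.05
    print('bar',k.sum(),Q[k].mean(0))
    l=cv2.fitLine(Q[k][:,:2].astype(np.float32),cv2.DIST_L2,0,.01,.01).ravel();print(l,np.arctan2(l[1],l[0]),cv2.minAreaRect(Q[k][:,:2].astype(np.float32)))
E
```

```text
scene rail line [0.32849118 0.94450706 0.6339688  0.07134153] 1.2360907 1812
knob top 97 [0.62955021 0.07218787 0.18280496] [0.52486067 0.0576902  0.17614865] [0.64478681 0.12121379 0.19090515]
bar 136 [0.53919075 0.10266962 0.17081795]
[ 0.51633435 -0.8563871   0.53919077  0.10266962] -1.0282313 ((0.5376368761062622, 0.10313853621482849), (0.016463452950119972, 0.06098901480436325), 32.67768859863281)
top rail line [0.3279626  0.9446907  0.6191264  0.05457346] 1.2366503 1575
knob top 78 [0.62860408 0.07262195 0.18187249] [0.53384842 0.06036187 0.17606803] [0.64265926 0.11083044 0.18742322]
bar 117 [0.53533057 0.10273791 0.17003858]
[ 0.515016   -0.8571806   0.5353306   0.10273791] -1.02977 ((0.5357598066329956, 0.10330325365066528), (0.014959335327148438, 0.05810289829969406), 30.344436645507812)
```

View pics/scene1z.png

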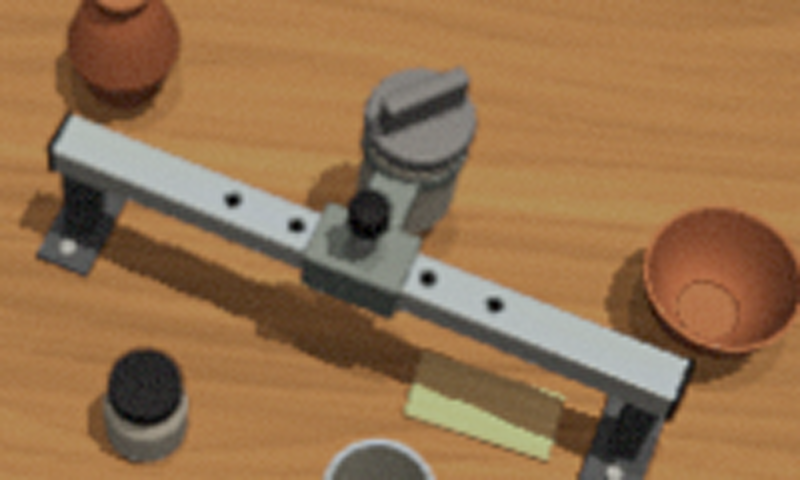

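View pics/top1z.png

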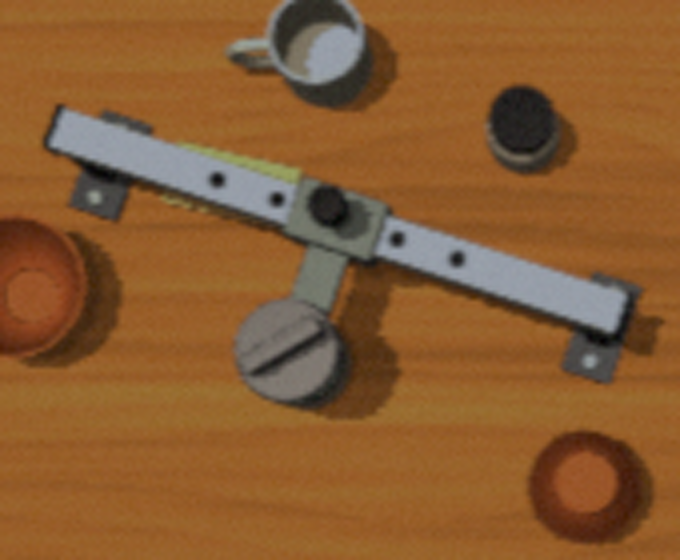

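```bash
python3 - <<'E'
from h import *
for n in('scene','top'):
    f=dict(np.load(n+'1.npz')); P=cloud(f); Q=P.reshape(-1,3)
    # knob
    for zlo,zhi,c,R in((.180,.19,(.631,.072),.025),(.164,.178,(.537,.103),.04)):
        k=(Q[:,2]>zlo)&(Q[:,2]<zhi)&(np.hypot(Q[:,0]-c[0],Q[:,1]-c[1])<R)
        print(n,k.sum(),Q[k].mean(0),Q[k].min(0),Q[k].max(0),np.median(Q[k],0)[2], cv2.minAreaRect(Q[k][:,:2].astype(np.float32)))
    # bowl, vase
    for c in((.58,.24),(.47,-.09)):
        k=(Q[:,2]>.04)&(np.hypot(Q[:,0]-c[0],Q[:,1]-c[1])<.1)&(f['color'].reshape(-1,3)[:,2].astype(int)>1.8*f['color'].reshape(-1,3)[:,1])
        print(Q[k].min(0),Q[k].max(0),Q[k].mean(0))
    m=(abs(Q[:,2]-.12)<.004)&(abs((Q[:,0]-.626)*.9446-(Q[:,1]-.063)*.328)<.02)&(abs(Q[:,1]-.063)<.25)
    print('tube',cv2.minAreaRect(Q[m][:,:2].astype(np.float32)),Q[m].mean(0))
o=r.get_obs(); 
from scipy.spatial.transform import Rotation as T
print(T.from_rotvec(o['orientation']).as_matrix())
E
```

```text
scene 77 [0.63275287 0.07118964 0.18389624] [0.62170856 0.05977366 0.18002994] [0.64441684 0.08261454 0.1894462 ] 0.18385338397710965 ((0.6329509019851685, 0.07116705179214478), (0.022852245718240738, 0.022294361144304276), 3.2254650592803955)
scene 135 [0.53906662 0.10279678 0.17087497] [0.51621341 0.07642119 0.16408617] [0.55836026 0.13027715 0.17702481] 0.17146510763512113 ((0.5376368761062622, 0.10313853621482849), (0.016463452950119972, 0.06098901480436325), 32.67768859863281)
[0.54005974 0.26787958 0.04013602] [0.64457625 0.33471407 0.05669986] [0.57994022 0.30191816 0.0474225 ]
[ 0.43892191 -0.14218683  0.0401701 ] [ 0.48646    -0.06844745  0.11515558] [ 0.46804223 -0.10622925  0.07512364]
tube ((0.6293523907661438, 0.07197031378746033), (0.4354380667209625, 0.03935227170586586), 70.87435913085938) [0.63645746 0.08127859 0.12006553]
top 57 [0.62985793 0.07240092 0.1829935 ] [0.61768104 0.06036187 0.1800842 ] [0.64265926 0.08479399 0.18742322] 0.18252732278294037 ((0.6299741864204407, 0.07237739861011505), (0.023149095475673676, 0.02303740382194519), 44.64189910888672)
top 117 [0.53533057 0.10273791 0.17003858] [0.51568213 0.07699177 0.16447139] [0.55364982 0.12830945 0.17659378] 0.17012194640218015 ((0.5357598066329956, 0.10330325365066528), (0.014959335327148438, 0.05810289829969406), 30.344436645507812)
[0.53914584 0.26202275 0.04110405] [0.64359566 0.33375043 0.06586393] [0.59732018 0.29122906 0.05457185]
[ 0.38456621 -0.14391657  0.041968  ] [ 0.55171308 -0.06469532  1.48228678] [ 0.43859308 -0.10398352  0.16177245]
tube ((0.6283823251724243, 0.07201582193374634), (0.43381625413894653, 0.03870413452386856), 71.92157745361328) [0.6291744  0.06959986 0.11948495]
[[-9.17218264e-01  3.98384664e-01 -5.61635151e-04]
 [ 3.98385050e-01  9.17217019e-01 -1.51370180e-03]
 [-8.78942644e-05 -1.61214199e-03 -9.99998697e-01]]
```

```bash
python3 - <<'E'
from h import *
f=dict(np.load('scene1.npz')); P=cloud(f)
for (u,v) in ((572,165),(590,140),(635,135),(560,200),(600,235),(545,70),(510,90),(600,100),(620,110),(620,80)): print((u,v),P[v,u].round(3))
f=dict(np.load('top1.npz')); P=cloud(f)
print('top')
for (u,v) in ((95,270),(115,270),(60,238),(40,325),(20,240),(80,300),(10,310)): print((u,v),P[v,u].round(3))
cv2.imwrite('pics/topl.png',cv2.resize(f['color'][200:400,0:200],None,fx=3,fy=3))
E
```

```text
(572, 165) [0.356 0.583 0.152]
(590, 140) [0.29  0.629 0.186]
(635, 135) [-0.497  1.349 -0.667]
(560, 200) [0.407 0.582 0.05 ]
(600, 235) [0.499 0.692 0.031]
(545, 70) [-0.124  0.603  0.044]
(510, 90) [-0.012  0.473  0.047]
(600, 100) [0.281 0.593 0.334]
(620, 110) [0.286 0.655 0.31 ]
(620, 80) [0.301 0.598 0.425]
top
(95, 270) [0.391 0.584 0.016]
(115, 270) [ 0.391  0.532 -0.003]
(60, 238) [0.479 0.639 0.12 ]
(40, 325) [0.261 0.573 0.305]
(20, 240) [0.475 0.761 0.103]
(80, 300) [0.305 0.603 0.057]
(10, 310) [0.301 0.6   0.379]
```

View pics/topl.png

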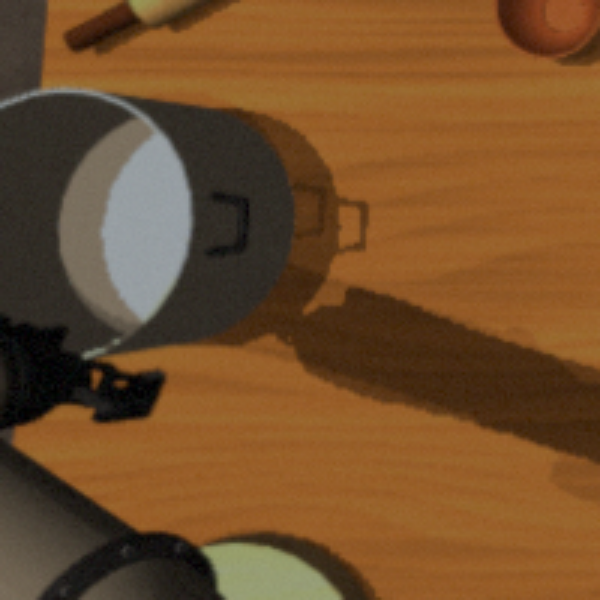

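The knob is at about (0.631, 0.072), top 0.183, and the bar at (0.5365, 0.1035), top 0.171. Both agree with the text. The rail's y axis is at 70.8° and the bar at 121°, so the cap is open about 0.88 rad. The bowl is on the +y side. A pot stands close to the gripper, so I'll go up first.

Request:
play_rows(plan=[[0,0,50,0,0,0,85],[0,0,100,0,0,0,85],[24,-46,100,0,0,-0.1,85],[48,-92,100,0,0,-0.2,85],[72,-138,100,0,0,-0.3,85],[96,-184,100,0,0,-0.4,85],[120,-230,100,0,0,-0.5,85],[144,-276,90,0,0,-0.6,85],[168,-322,80,0,0,-0.618,85],[192,-368,70,0,0,-0.618,85],[216,-414,60,0,0,-0.618,85],[240,-460,50,0,0,-0.618,85]], grip_force=40)

```text
clock: 1.3
tcp_pos: [0.4986, 0.1776, 0.2853]
orientation: [-1.544, -2.736, -0.0]
contact_force: [1.0, -0.1, 0.4]
grip_width: 0.0848
```

Request:
play_rows(plan=[[0,0,0,0,0,0,60],[0,0,0,0,0,0,60],[0,0,0,0,0,0,60]])

```text
clock: 1.6
tcp_pos: [0.4977, 0.1809, 0.2856]
orientation: [-1.542, -2.737, -0.0]
contact_force: [0.8, -0.4, -0.3]
grip_width: 0.0602
```

```bash
cat > st.py <<'E'
from h import *
from scipy.spatial.transform import Rotation as T
o=r.get_obs(); M=T.from_rotvec(o['orientation']).as_matrix()
print('t',o['clock'],'tcp',o['tcp_pos'].round(4),'jaw deg',np.degrees(np.arctan2(M[1,1],M[0,1])).round(2),'zax',M[:,2].round(4),'F',o['contact_force'].round(2),'M',o['moment'].round(2),'w',o['grip_width'].round(4),'q',o['joints'].round(2))
E
python3 st.py
```

```text
Traceback (most recent call last):
  File "st.py", line 4, in <module>
    print('t',o['clock'],'tcp',o['tcp_pos'].round(4),'jaw deg',np.degrees(np.arctan2(M[1,1],M[0,1])).round(2),'zax',M[:,2].round(4),'F',o['contact_force'].round(2),'M',o['moment'].round(2),'w',o['grip_width'].round(4),'q',o['joints'].round(2))
                                                                                                                                                                                                 ^^^^^^^^^^^^^^^^^^^^^
AttributeError: 'float' object has no attribute 'round'
```

```bash
sed -i "s/o\['grip_width'\].round(4)/round(o['grip_width'],4)/" st.py; python3 st.py
```

```text
t 1.6 tcp [0.4977 0.1809 0.2856] jaw deg 31.21 zax [-4.e-04  4.e-04 -1.e+00] F [ 0.77 -0.41 -0.34] M [0.04 0.02 0.01] w 0.0602 q [-0.78  0.19  0.36  1.86 -0.07  1.11  0.16]
```

Request:
play_rows(plan=[[13,-26,0,0,0,0,60],[26,-52,0,0,0,0,60],[39,-77.5,-20,0,0,0,60],[39,-77.5,-50,0,0,0,60],[39,-77.5,-80,0,0,0,60],[39,-77.5,-80,0,0,0,60],[39,-77.5,-80,0,0,0,60]])

```text
clock: 2.3
tcp_pos: [0.5371, 0.1036, 0.2061]
orientation: [-1.541, -2.737, 0.0]
contact_force: [0.1, 0.0, 0.7]
grip_width: 0.0599
```

```bash
python3 st.py; python3 - <<'E'
from h import *
f=grab('scene'); cv2.imwrite('pics/s2.png',cv2.resize(f['color'][120:300,290:490],None,fx=4,fy=4)[:600])
f=grab('top'); cv2.imwrite('pics/t2.png',cv2.resize(f['color'][130:280,180:350],None,fx=4,fy=4))
E
```

```text
t 2.3 tcp [0.5371 0.1036 0.2061] jaw deg 31.25 zax [-6.e-04  0.e+00 -1.e+00] F [0.09 0.05 0.72] M [0.01 0.07 0.01] w 0.0599 q [-0.63  0.31  0.4   1.91 -0.15  0.95  0.38]
```

View pics/s2.png

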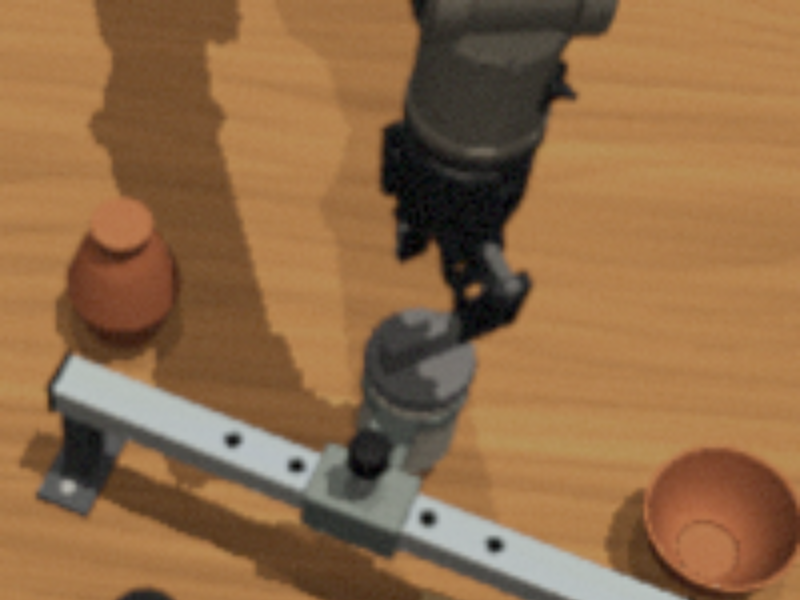

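View pics/t2.png

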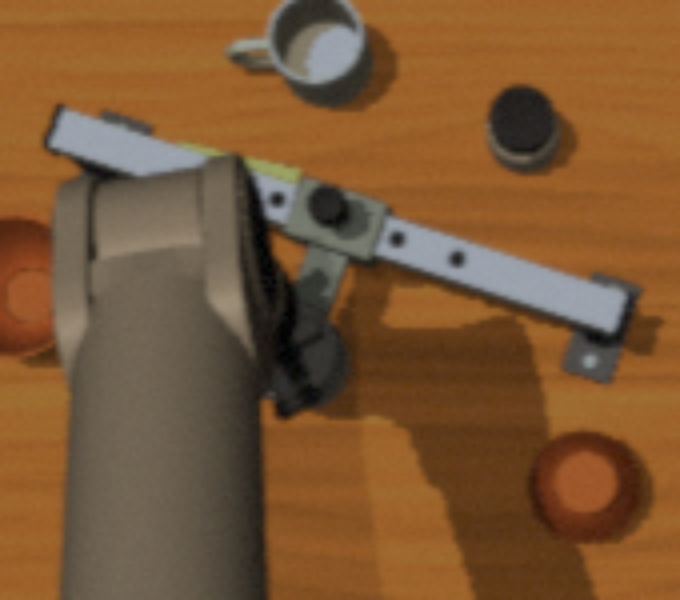

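The gripper stands over the cap with its jaws across the bar; the cap is at about (420,360) in the scene crop. I'll descend and close.

Request:
play_rows(plan=[[0,0,-30,0,0,0,60],[0,0,-50,0,0,0,60],[0,0,-59,0,0,0,60],[0,0,-59,0,0,0,60],[0,0,-59,0,0,0,0],[0,0,-59,0,0,0,0],[0,0,-59,0,0,0,0],[0,0,-59,0,0,0,0],[0,0,-59,0,0,0,0],[0,0,-59,0,0,0,0]], grip_force=40)

```text
clock: 3.4
tcp_pos: [0.5375, 0.1023, 0.1478]
orientation: [1.544, 2.736, 0.002]
contact_force: [-2.0, 0.7, 6.0]
grip_width: 0.0132
```

```bash
python3 st.py
```

```text
t 3.4 tcp [0.5375 0.1023 0.1478] jaw deg 31.11 zax [ 7.e-04  9.e-04 -1.e+00] F [-1.98  0.73  5.98] M [-0.    0.4  -0.06] w 0.0132 q [-0.61  0.38  0.38  1.96 -0.19  0.83  0.42]
```

Request:
play_rows(plan=[[0,0,0,0,0,-0.08,0],[0,0,0,0,0,-0.16,0],[0,0,0,0,0,-0.24,0],[0,0,0,0,0,-0.32,0],[0,0,0,0,0,-0.4,0],[0,0,0,0,0,-0.48,0]])

```text
clock: 4.0
tcp_pos: [0.5373, 0.1022, 0.1477]
orientation: [-2.154, -2.287, -0.001]
contact_force: [-3.5, 0.3, 6.5]
grip_width: 0.0137
```

```bash
python3 st.py
```

```text
t 4.0 tcp [0.5373 0.1022 0.1477] jaw deg 3.44 zax [ 2.e-04  7.e-04 -1.e+00] F [-3.45  0.25  6.47] M [-0.13  0.61 -0.01] w 0.0137 q [-0.7   0.4   0.5   1.97 -0.25  0.83  0.  ]
```

Request:
play_rows(plan=[[0,0,0,0,0,-0.08,0],[0,0,0,0,0,-0.16,0],[0,0,0,0,0,-0.24,0],[0,0,0,0,0,-0.31,0],[0,0,0,0,0,-0.36,0],[0,0,0,0,0,-0.4,0],[0,0,0,0,0,-0.4,0]])

```text
clock: 4.7
tcp_pos: [0.5372, 0.1023, 0.1478]
orientation: [-2.562, -1.818, -0.0]
contact_force: [-3.8, -0.7, 8.0]
grip_width: 0.0136
```

```bash
python3 st.py
```

```text
t 4.7 tcp [0.5372 0.1023 0.1478] jaw deg -19.29 zax [-3.e-04  5.e-04 -1.e+00] F [-3.79 -0.65  7.96] M [-0.22  0.77  0.34] w 0.0136 q [-0.77  0.42  0.6   1.97 -0.31  0.84 -0.34]
```

Request:
play_rows(plan=[[0,0,0,0,0,-0.03,0],[0,0,0,0,0,-0.06,0],[0,0,0,0,0,-0.06,0],[0,0,0,0,0,-0.06,0]])

```text
clock: 5.1
tcp_pos: [0.5372, 0.1025, 0.1478]
orientation: [-2.611, -1.746, 0.0]
contact_force: [-3.5, -0.6, 8.6]
grip_width: 0.0134
```

```bash
python3 st.py
```

```text
t 5.1 tcp [0.5372 0.1025 0.1478] jaw deg -22.46 zax [-1.e-04 -0.e+00 -1.e+00] F [-3.46 -0.58  8.64] M [-0.22  0.76  1.5 ] w 0.0134 q [-0.78  0.42  0.61  1.97 -0.32  0.84 -0.39]
```

The z moment rose from 0 to 1.5 N m, so the cap is at its hard stop. I'll release, rise and check.

Request:
play_rows(plan=[[0,0,0,0,0,0,50],[0,0,0,0,0,0,50],[0,0,0,0,0,0,50],[0,0,0,0,0,0,50],[0,0,20,0,0,0,50],[0,0,50,0,0,0,50],[0,0,80,0,0,0,50],[0,0,95,0,0,0.1,50],[0,0,95,0,0,0.2,50],[-20,30,95,0,0,0.35,50],[-50,70,95,0,0,0.5,50],[-50,70,95,0,0,0.65,50]])

```text
clock: 6.3
tcp_pos: [0.4836, 0.1781, 0.2413]
orientation: [-1.903, -2.495, -0.0]
contact_force: [0.7, 1.3, -0.3]
grip_width: 0.0498
```

```bash
python3 st.py; python3 - <<'E'
from h import *
f=grab('scene'); cv2.imwrite('pics/s3.png',cv2.resize(f['color'][120:300,290:490],None,fx=4,fy=4)[:600])
Q=cloud(f).reshape(-1,3)
for zlo,zhi,c,R in((.180,.19,(.631,.072),.025),(.163,.178,(.537,.103),.035)):
    k=(Q[:,2]>zlo)&(Q[:,2]<zhi)&(np.hypot(Q[:,0]-c[0],Q[:,1]-c[1])<R)
    print(k.sum(),Q[k].mean(0), cv2.minAreaRect(Q[k][:,:2].astype(np.float32)))
E
```

```text
t 6.3 tcp [0.4836 0.1781 0.2413] jaw deg 15.35 zax [-0.0026  0.0023 -1.    ] F [ 0.75  1.33 -0.32] M [ 0.03 -0.01  0.01] w 0.0498 q [-0.91  0.22  0.52  1.95 -0.13  1.01 -0.07]
82 [0.63339498 0.07165248 0.18382434] ((0.6341226100921631, 0.07197749614715576), (0.027142072096467018, 0.022991493344306946), 24.31685447692871)
143 [0.53929814 0.10341811 0.17071527] ((0.5386427044868469, 0.10404423624277115), (0.05933212488889694, 0.017567453905940056), 72.68449401855469)
```

View pics/s3.png

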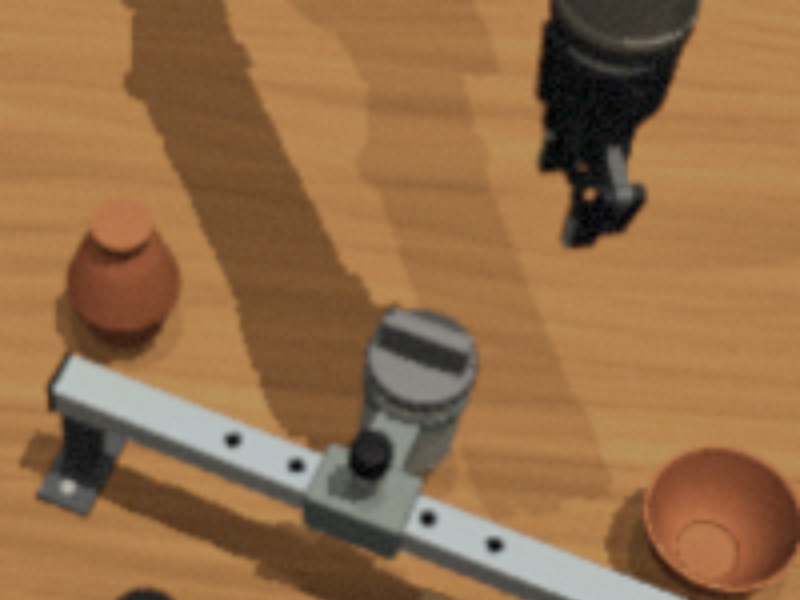

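The cap bar now lies along the rail (72.7° against 70.8°, within measuring noise); it is at about (420,345) in the crop. Next is the knob, with the jaws along the rail.

Request:
play_rows(plan=[[0,0,10,0,0,0.12,55],[15,-10,15,0,0,0.24,55],[40,-28,15,0,0,0.36,55],[65,-46,15,0,0,0.48,55],[90,-64,15,0,0,0.6,55],[115,-82,15,0,0,0.72,55],[140,-100,15,0,0,0.84,55],[148,-106.5,10,0,0,0.967,55],[148,-106.5,0,0,0,0.967,55],[148,-106.5,0,0,0,0.967,55],[148,-106.5,0,0,0,0.967,55]])

```text
clock: 7.45
tcp_pos: [0.6344, 0.0662, 0.2412]
orientation: [-0.552, -3.091, 0.0]
contact_force: [0.2, -0.5, 0.1]
grip_width: 0.0549
```

```bash
python3 st.py; python3 - <<'E'
from h import *
f=grab('scene'); cv2.imwrite('pics/s4.png',cv2.resize(f['color'][120:300,290:490],None,fx=4,fy=4)[:600])
E
```

```text
t 7.45 tcp [0.6344 0.0662 0.2412] jaw deg 69.75 zax [-1.5e-03  2.0e-04 -1.0e+00] F [ 0.19 -0.48  0.13] M [ 0.05 -0.01 -0.  ] w 0.0549 q [-0.49  0.43  0.4   1.66 -0.18  1.09  1.18]
```

View pics/s4.png

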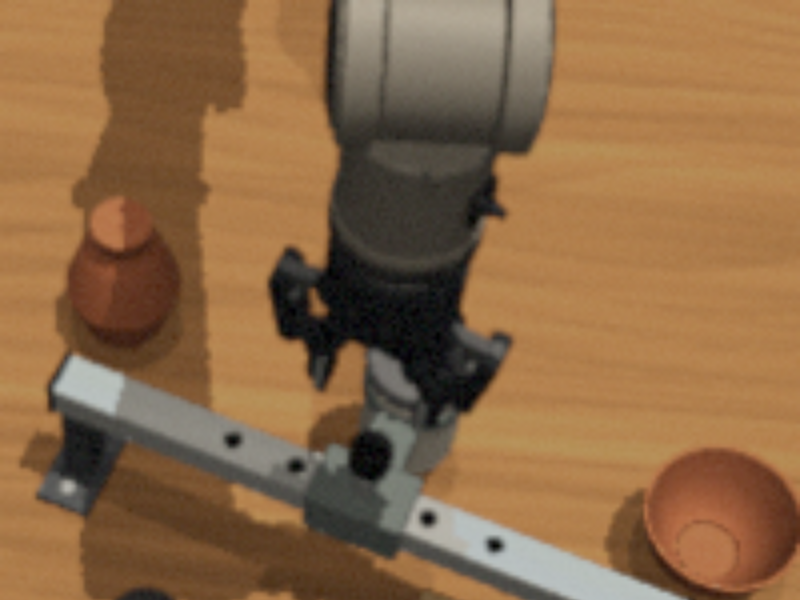

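The jaws are along the rail above the knob at (370,455) in the crop. I'll correct by a few mm, descend and close.

Request:
play_rows(plan=[[-2.5,5,-20,0,0,0.018,55],[-2.5,5,-45,0,0,0.018,55],[-2.5,5,-70,0,0,0.018,55],[-2.5,5,-88,0,0,0.018,55],[-2.5,5,-88,0,0,0.018,55],[-2.5,5,-88,0,0,0.018,55]], grip_force=40)

```text
clock: 8.1
tcp_pos: [0.6329, 0.0712, 0.1545]
orientation: [0.52, 3.098, 0.0]
contact_force: [1.0, -0.6, -0.3]
grip_width: 0.0554
```

```bash
python3 st.py
```

```text
t 8.1 tcp [0.6329 0.0712 0.1545] jaw deg 70.93 zax [ 5.e-04  2.e-04 -1.e+00] F [ 1.   -0.61 -0.31] M [-0.02  0.03  0.02] w 0.0554 q [-0.48  0.51  0.37  1.74 -0.22  0.93  1.22]
```

Request:
play_rows(plan=[[0,0,0,0,0,0,20],[0,0,0,0,0,0,0],[0,0,0,0,0,0,0],[0,0,0,0,0,0,0],[0,0,0,0,0,0,0],[0,0,0,0,0,0,0]], grip_force=40)

```text
clock: 8.7
tcp_pos: [0.6336, 0.0708, 0.1553]
orientation: [0.52, 3.096, 0.002]
contact_force: [-1.2, 0.4, 7.3]
grip_width: 0.0248
```

```bash
python3 st.py
```

```text
t 8.7 tcp [0.6336 0.0708 0.1553] jaw deg 70.92 zax [ 2.1e-03  9.0e-04 -1.0e+00] F [-1.22  0.43  7.27] M [0.11 0.34 0.  ] w 0.0248 q [-0.47  0.51  0.37  1.74 -0.22  0.93  1.22]
```

Request:
play_rows(plan=[[0,0,4,0,0,0,0],[0,0,8,0,0,0,0],[0,0,12,0,0,0,0],[0,0,16,0,0,0,0],[0,0,18,0,0,0,0],[0,0,18,0,0,0,0]])

```text
clock: 9.3
tcp_pos: [0.6333, 0.0703, 0.1715]
orientation: [0.521, 3.097, -0.001]
contact_force: [5.9, -0.0, -9.1]
grip_width: 0.0248
```

```bash
python3 st.py; python3 - <<'E'
from h import *
f=grab('scene'); cv2.imwrite('pics/s5.png',cv2.resize(f['color'][170:300,320:480],None,fx=5,fy=5)[:600])
E
```

```text
t 9.3 tcp [0.6333 0.0703 0.1715] jaw deg 70.92 zax [ 1.1e-03 -5.0e-04 -1.0e+00] F [ 5.89 -0.   -9.1 ] M [-0.04 -1.23  0.05] w 0.0248 q [-0.48  0.49  0.37  1.73 -0.21  0.96  1.21]
```

View pics/s5.png

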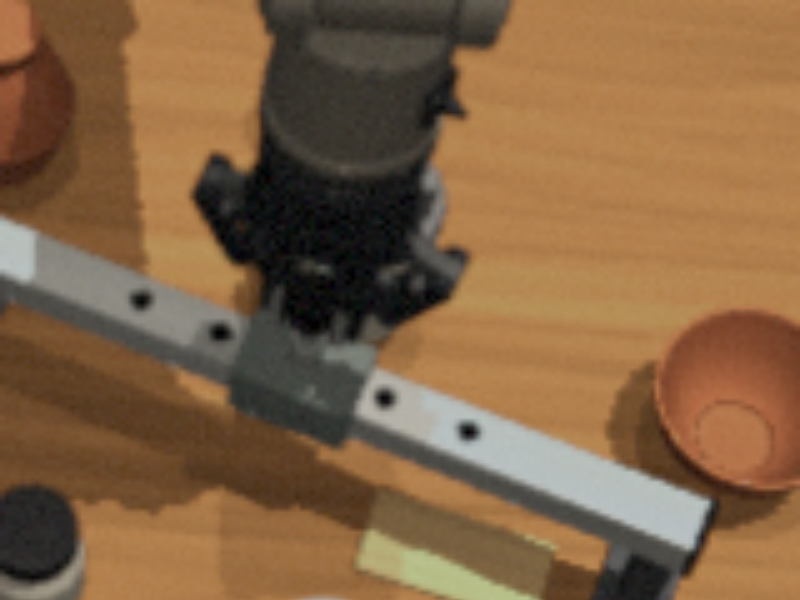

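Lifted about 16 mm; the force is −9 N, which fits the spring. I'll slide partway along the rail's +y and check.

Request:
play_rows(plan=[[1,2.9,0,0,0,0,0],[2,5.7,0,0,0,0,0],[3.3,9.5,0,0,0,0,0],[4.9,14.2,0,0,0,0,0],[6.6,18.9,0,0,0,0,0],[6.6,18.9,0,0,0,0,0]])

```text
clock: 9.95
tcp_pos: [0.6396, 0.0892, 0.171]
orientation: [0.52, 3.098, -0.002]
contact_force: [5.2, -0.5, -8.2]
grip_width: 0.025
```

```bash
python3 st.py; python3 - <<'E'
from h import *
f=grab('scene'); cv2.imwrite('pics/s6.png',cv2.resize(f['color'][170:300,320:480],None,fx=5,fy=5)[:600])
E
```

```text
t 9.95 tcp [0.6396 0.0892 0.171 ] jaw deg 70.93 zax [ 1.0e-04 -1.1e-03 -1.0e+00] F [ 5.23 -0.46 -8.24] M [-0.12 -1.18 -0.05] w 0.025 q [-0.5   0.51  0.37  1.71 -0.21  0.97  1.18]
```

View pics/s6.png

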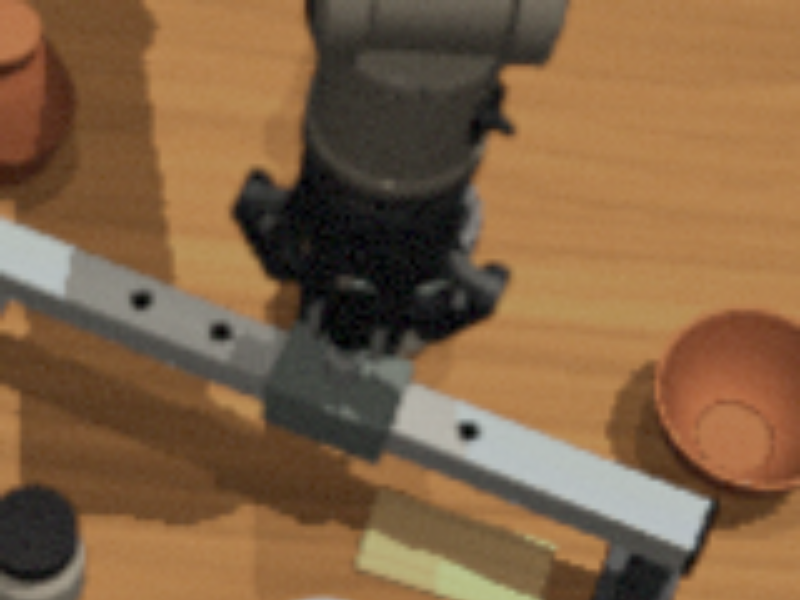

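The carriage follows: it has moved about 20 mm. Now the rest.

Request:
play_rows(plan=[[1.6,4.7,0,0,0,0,0],[3.3,9.4,0,0,0,0,0],[4.9,14.2,0,0,0,0,0],[6.6,18.9,0,0,0,0,0],[7.7,22.2,0,0,0,0,0],[8.3,24,0,0,0,0,0],[8.3,24,0,0,0,0,0],[8.3,24,0,0,0,0,0]])

```text
clock: 10.8
tcp_pos: [0.6478, 0.1135, 0.1713]
orientation: [0.52, 3.098, -0.001]
contact_force: [4.6, -1.9, -9.4]
grip_width: 0.025
```

```bash
python3 st.py; python3 - <<'E'
from h import *
f=grab('scene'); cv2.imwrite('pics/s7.png',cv2.resize(f['color'][170:300,320:480],None,fx=5,fy=5)[:600])
o=r.get_obs()['tcp_pos'][:2]-np.array([.6336,.0708]); print(o@[.3282,.9446]*1e3,o@[.9446,-.3282]*1e3)
E
```

```text
t 10.8 tcp [0.6478 0.1135 0.1713] jaw deg 70.93 zax [-1.e-04 -5.e-04 -1.e+00] F [ 4.57 -1.86 -9.42] M [-0.28 -1.03  0.03] w 0.025 q [-0.53  0.53  0.37  1.68 -0.22  0.98  1.15]
44.98555008984394 -0.6096346854344049
```

View pics/s7.png

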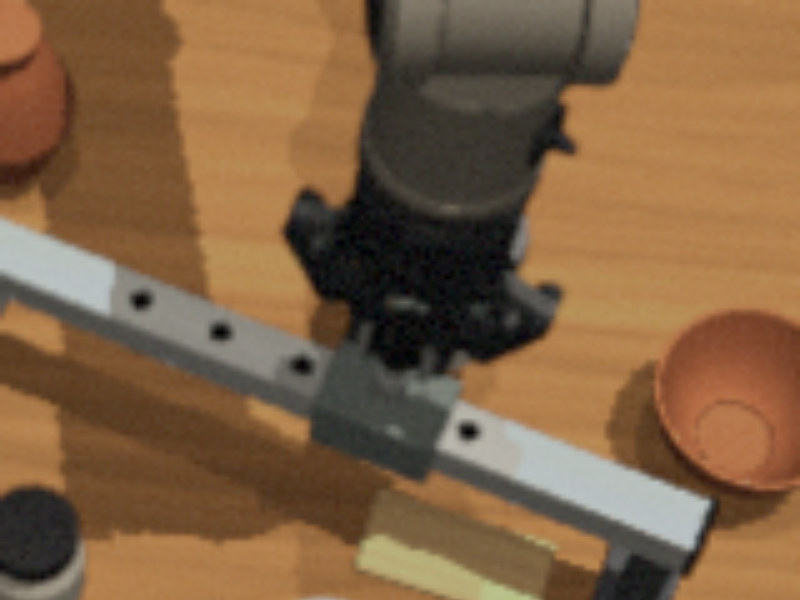

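The middle hole is clear at (302,366) and only the outer hole is left at (468,431), so the carriage is at the first hole. Lowering.

Request:
play_rows(plan=[[0,0,-3,0,0,0,0],[0,0,-5,0,0,0,0],[0,0,-7,0,0,0,0],[0,0,-7,0,0,0,0]])

```text
clock: 11.25
tcp_pos: [0.6478, 0.1135, 0.1644]
orientation: [0.52, 3.098, -0.0]
contact_force: [4.7, -1.4, -7.4]
grip_width: 0.0247
```

```bash
python3 st.py
```

```text
t 11.25 tcp [0.6478 0.1135 0.1644] jaw deg 70.93 zax [ 1.e-04 -1.e-04 -1.e+00] F [ 4.72 -1.35 -7.37] M [-0.33 -0.96  0.  ] w 0.0247 q [-0.53  0.53  0.36  1.68 -0.22  0.97  1.15]
```

Request:
play_rows(plan=[[0,0,-3,0,0,0,0],[0,0,-6,0,0,0,0],[0,0,-8,0,0,0,0],[0,0,-9.5,0,0,0,0],[0,0,-10,0,0,0,0],[0,0,-10,0,0,0,0]])

```text
clock: 11.85
tcp_pos: [0.6478, 0.1135, 0.1554]
orientation: [0.52, 3.098, 0.001]
contact_force: [1.8, -1.8, -0.4]
grip_width: 0.0248
```

```bash
python3 st.py
```

```text
t 11.85 tcp [0.6478 0.1135 0.1554] jaw deg 70.93 zax [ 4.e-04  3.e-04 -1.e+00] F [ 1.77 -1.76 -0.4 ] M [-0.43 -0.35  0.01] w 0.0248 q [-0.52  0.54  0.36  1.69 -0.23  0.95  1.16]
```

Request:
play_rows(plan=[[0,0,-1,0,0,0,0],[0,0,-2,0,0,0,0],[0,0,-2,0,0,0,0],[0,0,-2,0,0,0,0],[0,0,-2,0,0,0,0]])

```text
clock: 12.35
tcp_pos: [0.6479, 0.1136, 0.1552]
orientation: [0.52, 3.097, 0.002]
contact_force: [-3.6, -1.7, 13.0]
grip_width: 0.0248
```

```bash
python3 st.py; python3 - <<'E'
from h import *
f=grab('scene'); cv2.imwrite('pics/s8.png',cv2.resize(f['color'][160:310,290:490],None,fx=4,fy=4)); P=cloud(f)
g=dict(np.load('scene1.npz'));P0=cloud(g)
# tracked: loose things median depth diff + image diff
for n,(x0,y0,x1,y1) in dict(bowl=(448,232,492,274),vase=(305,170,336,208),stain=(315,265,340,296),mug=(368,288,412,326),brush=(178,150,242,182),rib=(390,270,432,294)).items():
    print(n,np.abs(f['color'][y0:y1,x0:x1].astype(int)-g['color'][y0:y1,x0:x1]).mean().round(1))
Q=P.reshape(-1,3); k=(Q[:,2]>.163)&(Q[:,2]<.178)&(np.hypot(Q[:,0]-.552,Q[:,1]-.146)<.035)
print(k.sum(),cv2.minAreaRect(Q[k][:,:2].astype(np.float32)) if k.sum()>5 else '')
E
```

```text
t 12.35 tcp [0.6479 0.1136 0.1552] jaw deg 70.93 zax [ 9.0e-04  1.2e-03 -1.0e+00] F [-3.61 -1.67 13.  ] M [-0.52  0.88  0.  ] w 0.0248 q [-0.52  0.54  0.36  1.69 -0.23  0.95  1.16]
bowl 3.7
vase 10.2
stain 7.2
mug 4.5
brush 3.7
rib 6.6
0
```

View pics/s8.png

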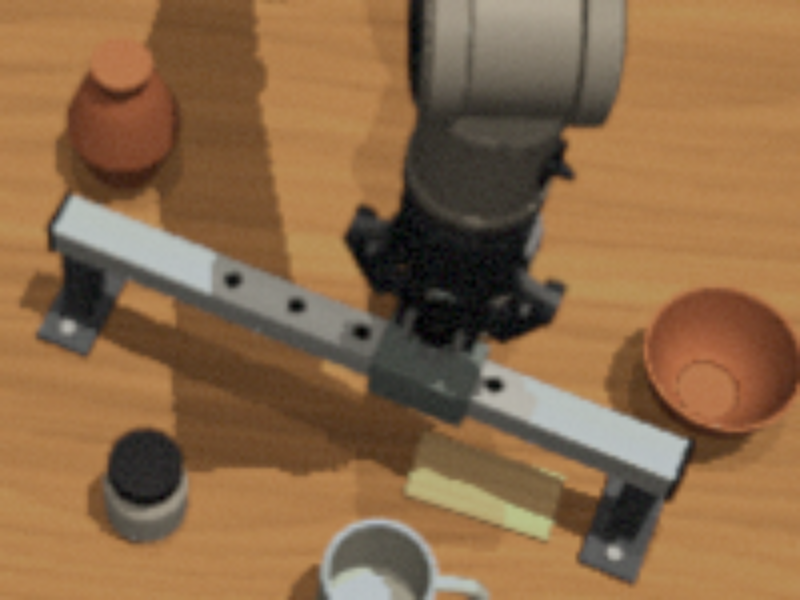

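A 13 N push with no travel, at the same TCP height as the first grip (155.2 against 155.3 mm), shows the pin is home. The other things are where they were. Handing in.

```bash
python3 -c "
from bench import r
print(r.hand_in())"; python3 st.py
```

```text
the job is handed in; nothing more can be done
None
the job is handed in; nothing more can be done
```

The job is handed in: cap shut, carriage one hole along towards the bowl, pin home, and the gripper still holding the knob. `hand_in()` reports no verdict, so this rests on my own last checks.

- **Cap:** I turned it clockwise until the z moment rose to 1.5 N m at the hard stop. After release the camera showed the bar at 72.7° and the rail at 70.8°. The gripper hid the cap at the end, so I could not look at it again, but I did not touch it after that.
- **Plunger and carriage:** I lifted the plunger about 16 mm, with about 9 N of spring pull, and slid the carriage 45.0 mm by the arm's reading. The picture shows three free holes on the far side and one on the bowl's side.
- **Pin home:** The TCP stopped at 155.2 mm, against 155.3 mm at the first grip. A 13 N push down gave no further travel.
- **Grip:** The knob is held at an opening of 24.8 mm with the grip set to 40 N.
- **Other things:** They stand where they were in the pictures. The clock was at about 12.4 s.

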